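Let the mango down its chute by the rocking gate lever

ROBOT

A 6-joint arm with a two-finger parallel gripper is mounted at the origin on the work surface. World frame = base frame: x ahead of the robot, y to its left, z up, the work surface at z = 0. Lengths are in m, angles in rad, forces in N, time in s.
With the tool pointing down it reaches from about 0.3 to 0.875 m from the base axis. Payload 6.4 kg.
Tool frame: the origin (TCP) lies midway between the tips of the shut fingers; the grasp point (between the pads) lies 19 mm behind it (grasp_offset is the distance from the TCP to the grasp point, in m); z points along the fingers, y is the line along which they close (so a half turn about z gives the same grasp; the last joint's range is limited). The gripper opens to 85 mm and grips with 20 to 120 N. Pads are 22 mm wide; open, the fingers measure 114 mm over their backs; the gripper's body (76 mm by 85 mm) begins 54 mm behind the grasp point. The pads swing forward as they close: fully open they stand 13 mm farther back than shut.
Start: joints at [-1.472, 0.181, 1.607, -0, 1.354, -0.206], TCP at [0.173, -0.549, 0.231] pointing down, gripper open.
Joint ranges: [-2.99, 2.99], [-0.89, 2.07], [0.3, 2.58], [-1.14, 4.28], [0, 2.63], [-3.12, 3.12]. Speed limits (rad/s): [2.57, 2.57, 3.01, 3.14, 3.14, 3.14].

INTERFACE

Orientations are given as a unit quaternion [w, x, y, z].
In Python, from bench import * gives the robot as it stands. The module is installed in compiled form; this text tells all that it offers.
- The arm moves only by the tool servo_tool, never from a script. Its argument "commands" is text: rows parted by semicolons, each of 7 numbers parted by spaces: the turn, a rotation vector about the tool's x, y, z in rad, then the shift along the tool's x, y, z in mm, then the opening, from 0 (shut) to 1 (fully open). In form: wx wy wz dx dy dz claw; .... A call has 1 to 5 rows; each row shifts and turns the commanded pose from where the row before left it, along the tool's axes as they then stand; what a row does not reach is not made up. A row lasts 1/8 s, in which the tool goes at most 62.5 mm and 10.7 degrees, less where a joint would pass 70% of its speed; a pose out of reach is approached as far as the arm can. A call with a gripper value outside its range is refused whole. The fingers move at their own pace and stop on an object; the grip force is fixed at half the most. Time passes only in rows, so rows that do not move let the fingers close. It gives the time, the measured TCP pose, the force, the opening and the grip force at its end, in the units of the state.
- get_obs(): the state, without advancing time (a new reading comes with each control period).
- camera(name): name is "scene" or "top" or "wrist"; returns the picture (384x512x3 uint8, blue, green, red); there is no depth.
- calibration(name): a dict with "fx", "fy", "cx", "cy" (pixels), "R" (3x3) and "t" (3): a world point X has camera coordinates R X + t. Camera axes: x right, y down, z forward; pixel columns grow to the right and rows downward; lengths in m; the calibration is good to about 2 mm. The wrist camera is an equidistant fisheye: a pixel r from the principal point sees the ray r / f radians off the axis. A picture is of the moment at which its call begins: read the wrist's pose just before it. calibration takes no time and is no camera call; for the wrist camera it gives the pose at the moment of the call.
- hand_in(): hands the job in; it is judged then, once.
The state is a dict: "time_s": time; "q": joint angles; "dq": joint speeds; "joint_efforts": joint torques, N m; "eef_pos": TCP position; "eef_rot": TCP orientation; "wrist_force": force on the tool from outside, world axes, zero at the start; "torque": the same for the moment, N m; "opening": opening from 0.0 (shut) to 1.0 (fully open); "grasp_force": force on a finger pad.
Only numpy, scipy, OpenCV 4.12 (cv2) and the standard library are available. Lean on these libraries where they do the work, as an engineer would, in place of code of your own. Each camera call takes 0.05 s, during which the arm holds its last target. There are 200 camera calls.

TASK

Two fruit chutes stand side by side: press down the rubber pad of the rocking lever on the chute that holds the mango, so that its gate lifts, and keep it down until the mango has rolled into the catch tray; then let the lever up so that the gate shuts again. Touch only the lever: do not touch or lift the fruit, keep the lime's gate shut with the lime behind it, and leave everything else where it stands.

Things in the scene. Friction and masses are not known exactly. Their poses are not given: they have to be found in the camera images.
- mango_chute: Fixed grey fruit chute, the one that holds the mango. Origin: on its centre line, on the table; +x level down the slope, +y to the lever's side. Base x -129 to 211 mm, 150 wide; channel 124 mm wide inside, walls 50 high, slope 0.2 rad; at its low end a catch tray, black rubber floor, inside x 70 to 205 mm, |y| < 62, walls 78 high. A fruit in the tray rests with its centre beyond x = 130 mm, 40 to 70 mm up.
- lime_chute: Fixed grey fruit chute, of the same make, the one that holds the lime. Origin: on its centre line, on the table; +x level down the slope, +y to the lever's side. Base x -129 to 211 mm, 150 wide; channel 124 mm wide inside, walls 50 high, slope 0.2 rad; at its low end a catch tray, black rubber floor, inside x 70 to 205 mm, |y| < 62, walls 78 high. A fruit in the tray rests with its centre beyond x = 130 mm, 40 to 70 mm up.
- mango_lever (a joint): Rocking lever of the mango chute, rad; its pin is beside the channel at x -65, y 80, z 160 mm of the chute's frame. 0 = gate down (shut); grows to 0.55 (stop) as the pad is pressed. The gate, 104 mm wide, hangs from the other end; it clears the mango from about 0.42 on, which then rolls to the tray in about half a second. Sprung: about 3.5 N on the pad starts it, 7 N holds it at the stop; let go, it falls shut.
- lime_lever (a joint): Rocking lever of the lime chute, rad; its pin is beside the channel at x -65, y 80, z 160 mm of the chute's frame. 0 = gate down (shut); grows to 0.55 (stop) as the pad is pressed. The gate, 104 mm wide, hangs from the other end; it would clear the lime from about 0.25 on. Sprung: about 3.5 N on the pad starts it, 7 N holds it at the stop; let go, it falls shut.
- mango_lever_pad (a point): Top centre of the press pad of the mango chute's lever: black rubber plate 40 x 36 x 6 mm on the lever end nearest the robot, 100 mm from the pin, beyond the channel's high end, free underneath. At rest 188 mm above the table, 54 mm lower at the stop, hardly moving sideways. x axis along the lever to the gate, z normal to the pad (0.2 rad off vertical at rest).
- lime_lever_pad (a point): Top centre of the press pad of the lime chute's lever: black rubber plate 40 x 36 x 6 mm on the lever end nearest the robot, 100 mm from the pin, beyond the channel's high end, free underneath. At rest 188 mm above the table, 54 mm lower at the stop, hardly moving sideways. x axis along the lever to the gate, z normal to the pad (0.2 rad off vertical at rest).
- mango: Centre of the mango: smooth oval, 110 mm long and 76 mm thick, red-brown, lying across its channel against the gate (centre at about 91 mm height, x = 14 mm in the chute's frame); rolls freely.
- lime: Centre of the lime: nearly round, 60 mm long and 52 mm thick, green, lying against the gate of its channel; rolls freely.
- weight: Bystander: brass knob weight, 36 mm across, 55 mm high, between the chutes. Origin under its centre.
- jar: Bystander: small lidded jar, 52 mm across, 70 mm high, between the trays. Origin under its centre.
- tape: Bystander: cardboard tape core lying flat, 90 mm across, 22 mm high, close to the robot. Origin under its centre.
- mug: Bystander: white mug, 80 mm across, 90 mm high. Origin under its centre.
- screwdriver: Bystander: screwdriver 150 mm long lying between the chutes, handle towards the robot.
- bottle: Bystander: white plastic bottle, 60 mm across, 160 mm high. Origin under its centre.
- carton: Bystander: cardboard carton 90 x 60 x 50 mm. Origin under its centre.

How it is judged:
On the way, in this order (a step that is already met when the one before it is completed fails the run):
1. the mango's gate is raised by the fingers on its lever (value of joint mango_lever above 0.3 rad and contact force between the fingers and mango_lever above 0.5 N), for 0.05 s.
2. the mango is in its catch tray (x of mango in the frame of mango_chute between 0.125 and 0.21 m and y of mango in the frame of mango_chute between -0.062 and 0.062 m and z of mango in the frame of mango_chute below 0.08 m), for 0.2 s.
At the end, for the whole second after the job is handed in: the mango lies at rest (under 30 mm/s) in the catch tray of its chute, its gate lever is back within 0.06 rad of shut, and the lime is still behind its own shut gate (all of step 2 and linear speed of mango below 0.03 m/s and value of joint each of mango_lever, lime_lever below 0.06 rad and x of lime in the frame of lime_chute between -0.11 and 0.04 m and y of lime in the frame of lime_chute between -0.062 and 0.062 m and z of lime in the frame of lime_chute below 0.12 m); the robot touches nothing.
It fails at once if the lime's gate is raised (its lever pressed past 0.12 rad) (value of joint lime_lever above 0.12 rad).
It fails at once if the robot touches the mango or the lime (contact force between any of the fingers, the arm and mango above 0.5 N or contact force between any of the fingers, the arm and lime above 0.5 N).
It fails at once if a fruit is lifted (height (world z) of any of mango, lime above 0.13 m).
It fails at once if a bystander is moved by more than 30 mm (distance of any of weight, jar, tape, mug, screwdriver, bottle, carton from where it was at the start of the episode above 0.03 m).
It also fails if it takes over 32 s, if anything falls off the work surface, if the arm or the gripper's body presses on something with over 40 N, if the wrist force passes 120 N, or if a joint passes its speed limit or range.

## Working session

There is one attempt and no reset: what is moved stays moved. The work goes in short steps, Python scripts to look and compute and a tool call to move; the robot and the scene stay as the last step left them, time stands still between calls to the robot, and variables do not carry over. Pictures are saved under pics/ and viewed, at most 10 in all, crops included, and the job is handed in when it is done.

Besides the shell and the picture viewer there is one more tool, called in YAML: its name, and indented under it one key for each argument. servo_tool: Moves the arm, as the interface text tells. Its arguments: {"type":"object","properties":{"commands":{"type":"string"}},"required":["commands"]}

```bash
mkdir -p pics; python3 - <<'E'
from bench import *
import cv2,numpy as np
for n in ("scene","top"):
    cv2.imwrite(f"pics/{n}0.png",camera(n))
    c=calibration(n);print(n,c)
o=get_obs();print(o["time_s"],o["eef_pos"],o["eef_rot"],o["opening"])
E
```

```text
scene {'fx': 496.41171958147294, 'fy': 496.41171958147294, 'cx': 261.76367001715084, 'cy': 192.87920717662462, 'R': array([[-0.88782613,  0.4600504 , -0.01088085],
       [ 0.34878969,  0.65730986, -0.66804902],
       [-0.30018413, -0.59690651, -0.74403771]]), 't': array([ 0.53125828, -0.10529163,  1.75408104])}
top {'fx': 379.6896242363235, 'fy': 379.6896242363235, 'cx': 255.51323015302128, 'cy': 195.8181388767069, 'R': array([[ 0.02230494, -0.99974019, -0.00469393],
       [-0.99845454, -0.02203672, -0.05101873],
       [ 0.05090203,  0.00582464, -0.99868667]]), 't': array([-0.01859403,  0.57799556,  1.38543968])}
0.1 [ 0.17252402 -0.54801588  0.23049886] [-7.62082913e-04  9.88408827e-01  1.51813734e-01  2.73004339e-05] 0.9977768691086458
```

View pics/scene0.png

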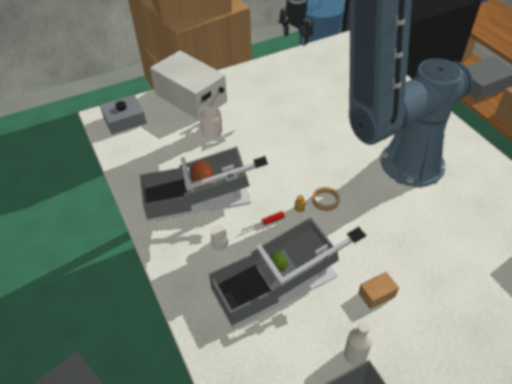

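View pics/top0.png

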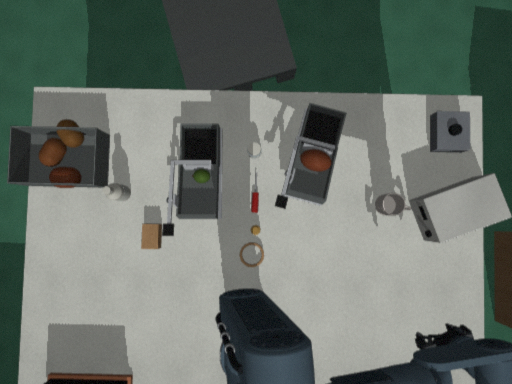

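The top view shows the mango at (315,160) in the right-hand chute, with its pad at about (282,201). The lime chute is on the left, with its pad at about (168,230). In the scene view the mango pad is at about (260,162).

```bash
cat >h.py <<'E'
from bench import *
import cv2,numpy as np
def ray(n,u,v):
    c=calibration(n);d=c["R"].T@np.array([(u-c["cx"])/c["fx"],(v-c["cy"])/c["fy"],1]);return -c["R"].T@c["t"],d
def at(n,u,v,z):
    o,d=ray(n,u,v);return o+d*(z-o[2])/d[2]
def blob(im,u,v,r=11,th=60):
    p=im[v-r:v+r+1,u-r:u+r+1].max(2);m=(p<th).astype(np.uint8)
    k,l,s,c=cv2.connectedComponentsWithStats(m);i=1+s[1:,4].argmax();return c[i]+[u-r,v-r],s[i,4]
E
python3 - <<'E'
from h import *
T=cv2.imread("pics/top0.png");S=cv2.imread("pics/scene0.png")
for nm,(a,b) in dict(mango=((282,201),(260,162)),lime=((168,230),(357,235))).items():
    pa,n1=blob(T,*a);pb,n2=blob(S,*b)
    print(nm,pa,n1,pb,n2,at("top",*pa,.188),at("scene",*pb,.188))
    o1,d1=ray("top",*pa);o2,d2=ray("scene",*pb)
    s=np.linalg.lstsq(np.c_[d1,-d2],o2-o1,rcond=None)[0];print("tri",o1+d1*s[0],o2+d2*s[1])
f=at("top",315,160,.091);print("mango",f)
# lever axis from pad to gate end of lever in top view
print("lever end",at("top",304,141,.14))
# tray far corners of top rim (z~.078)
for p in ((310,104),(346,110),(328,107)):print(at("top",*p,.078))
o=get_obs();R=np.array(cv2.Rodrigues(np.zeros(3))[0])
from scipy.spatial.transform import Rotation as Ro
print(Ro.from_quat(np.roll(o["eef_rot"],-1)).as_matrix().round(3))
E
```

```text
mango [281.01886792 201.16037736] 106 [260.11864407 161.6779661 ] 59 [ 0.55399065 -0.08945684  0.188     ] [ 0.55640609 -0.08735851  0.188     ]
tri [ 0.5541115  -0.08965107  0.18484986] [ 0.55500399 -0.09016894  0.18491603]
lime [167.63963964 228.98198198] 111 [356.13084112 234.68224299] 107 [0.45629827 0.27370371 0.188     ] [0.45828491 0.2761367  0.188     ]
tri [0.45616407 0.2744651  0.18475716] [0.45647584 0.2742679  0.18469796]
mango [ 0.70449404 -0.21160894  0.091     ]
lever end [ 0.76098285 -0.16621108  0.14      ]
[ 0.90675316 -0.19288425  0.078     ]
[ 0.88779002 -0.32117579  0.078     ]
[ 0.89726558 -0.25707065  0.078     ]
[[ 0.954  0.3   -0.   ]
 [ 0.3   -0.954  0.002]
 [ 0.    -0.001 -1.   ]]
```

The two cameras agree on the mango pad at (0.555, -0.089, 0.187). I'll travel there at the current height with the fingers shutting on the way.

servo_tool:
  commands: "0 0 0 50 -32 0 0; 0 0 0 50 -32 0 0; 0 0 0 50 -32 0 0; 0 0 0 50 -32 0 0; 0 0 0 50 -32 0 0"

```text
time_s: 0.72
eef_pos: [0.3638, -0.3191, 0.2311]
eef_rot: [-0.0, 0.988, 0.152, 0.0]
wrist_force: [0.8, -1.0, 0.4]
opening: 0.001
grasp_force: 0.0
```

servo_tool:
  commands: "0 0 0 50 -32 0 0; 0 0 0 50 -32 0 0; 0 0 0 50 -32 0 0; 0 0 0 50 -33 0 0; 0 0 0 40 -30 0 0"

```text
time_s: 1.35
eef_pos: [0.5452, -0.0951, 0.231]
eef_rot: [-0.0, 0.988, 0.152, -0.0]
wrist_force: [0.8, -1.4, 0.1]
opening: -0.001
grasp_force: 0.0
```

```bash
python3 - <<'E'
from h import *
from scipy.spatial.transform import Rotation as Ro
o=get_obs();R=Ro.from_quat(np.roll(o["eef_rot"],-1)).as_matrix()
print(o["time_s"],o["eef_pos"],o["opening"],"tool mm",R.T@(np.array([.555,-.089,.188])-o["eef_pos"])*1000)
c=calibration("wrist");print(c)
im=camera("wrist");P=c["R"]@np.array([.555,-.089,.188])+c["t"]
th=np.arctan2(np.hypot(P[0],P[1]),P[2]);k=c["fx"]*th/np.hypot(P[0],P[1]);u=(c["cx"]+k*P[0],c["cy"]+k*P[1]);print(u)
cv2.circle(im,(int(u[0]),int(u[1])),3,(255,0,255),-1)
cv2.imwrite("pics/w1.png",im)
E
```

```text
1.35 [ 0.54520936 -0.09506646  0.23098011] -0.0007776121050906761 tool mm [11.17216892 -2.82766314 42.97831257]
{'fx': 297.3186396354542, 'fy': 297.3186396354542, 'cx': 259.11055271615777, 'cy': 187.80235748189136, 'R': array([[ 3.01408836e-01, -9.53494999e-01, -1.20602962e-05],
       [-9.04609106e-01, -2.85959538e-01,  3.16084652e-01],
       [-3.01388584e-01, -9.52597970e-02, -9.48730991e-01]]), 't': array([-0.25607828,  0.42578753,  0.53504102])}
(np.float64(253.19895488110768), np.float64(200.71942382836954))
```

View pics/w1.png

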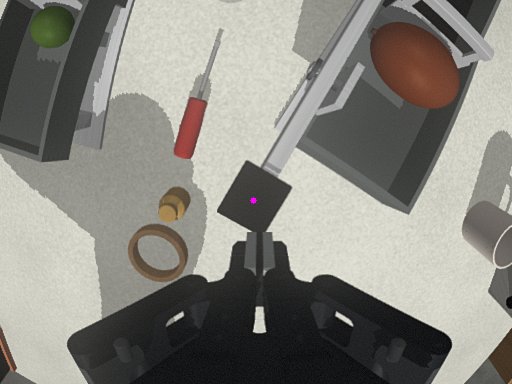

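The wrist view shows the pad centred at about (254,197), and my projected target at (253,201) lands on it. Next I centre over it, descend and press.

servo_tool:
  commands: "0 0 0 11 -3 0 0; 0 0 0 0 0 25 0; 0 0 0 0 0 12 0; 0 0 0 0 0 8 0; 0 0 0 0 0 8 0"

```text
time_s: 2.02
eef_pos: [0.5537, -0.0917, 0.1789]
eef_rot: [0.0, 0.988, 0.151, -0.0]
wrist_force: [-3.7, 1.1, 5.9]
opening: 0.002
grasp_force: 2.8
```

Contact is made at 5.9 N, so I keep pressing.

servo_tool:
  commands: "0 0 0 0 0 10 0; 0 0 0 0 0 10 0; 0 0 0 0 0 10 0; 0 0 0 0 0 9 0; 0 0 0 0 0 0 0"

```text
time_s: 2.65
eef_pos: [0.5549, -0.0921, 0.1407]
eef_rot: [0.001, 0.988, 0.151, 0.001]
wrist_force: [-2.8, -0.3, 8.9]
opening: 0.004
grasp_force: 4.3
```

servo_tool:
  commands: "0 0 0 0 0 0 0; 0 0 0 0 0 0 0; 0 0 0 0 0 0 0; 0 0 0 0 0 0 0; 0 0 0 0 0 0 0"

```text
time_s: 3.28
eef_pos: [0.5548, -0.0921, 0.1412]
eef_rot: [0.001, 0.988, 0.151, 0.001]
wrist_force: [-2.7, 0.8, 8.3]
opening: -0.001
grasp_force: 4.3
```

```bash
python3 - <<'E'
from h import *
a=camera("top")[80:260,140:400];b=camera("scene")[120:320,120:380]
cv2.imwrite("pics/c2.png",np.vstack([cv2.resize(a,(400,277)),cv2.resize(b,(400,308))]))
o=get_obs();print(o["time_s"],o["eef_pos"],o["wrist_force"])
E
```

```text
3.375 [ 0.55479747 -0.09205816  0.14122082] [-2.4212889   0.53140696  8.22655642]
```

View pics/c2.png

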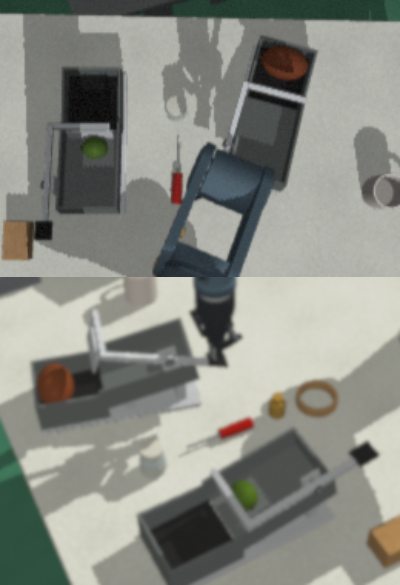

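The gate is up and the mango is in its tray, at (285,62) in the top crop; the lime is still behind its gate. I hold briefly, then release slowly.

servo_tool:
  commands: "0 0 0 0 0 0 0; 0 0 0 0 0 0 0; 0 0 0 0 0 -10 0; 0 0 0 0 0 -10 0; 0 0 0 0 0 -10 0"

```text
time_s: 4.0
eef_pos: [0.5537, -0.0917, 0.1707]
eef_rot: [0.0, 0.988, 0.151, 0.0]
wrist_force: [-0.7, 0.1, 5.1]
opening: 0.003
grasp_force: 2.7
```

servo_tool:
  commands: "0 0 0 0 0 -10 0; 0 0 0 0 0 -10 0; 0 0 0 0 0 -25 0; 0 0 0 -20 0 -40 0; 0 0 0 -40 20 0 0"

```text
time_s: 4.62
eef_pos: [0.5037, -0.1283, 0.2575]
eef_rot: [0.001, 0.988, 0.153, 0.002]
wrist_force: [-0.5, -0.5, 0.9]
opening: -0.001
grasp_force: 0.0
```

servo_tool:
  commands: "0 0 0 -50 30 0 0; 0 0 0 -50 30 0 0; 0 0 0 0 0 0 0; 0 0 0 0 0 0 0; 0 0 0 0 0 0 0"

```text
time_s: 5.25
eef_pos: [0.4257, -0.2144, 0.2541]
eef_rot: [-0.0, 0.988, 0.153, -0.0]
wrist_force: [-0.5, 0.2, -0.2]
opening: -0.001
grasp_force: 0.0
```

```bash
python3 - <<'E'
from h import *
a=camera("top")[80:260,140:400];b=camera("scene")[120:320,120:380]
cv2.imwrite("pics/c3.png",np.vstack([cv2.resize(a,(400,277)),cv2.resize(b,(400,308))]))
o=get_obs();print(o["time_s"],o["eef_pos"],o["wrist_force"])
T=camera("top").astype(int);m=(T[:,:,2]-T[:,:,0]>50);m[:,:290]=0;m[:,360:]=0;m[:95]=0;m[180:]=0
v,u=np.nonzero(m);print(u.mean(),v.mean(),at("top",u.mean(),v.mean(),.055))
E
```

```text
5.35 [ 0.42580626 -0.21434472  0.25412374] [ 0.9437911   0.1948213  -0.60476324]
326.79787234042556 121.57446808510639 [ 0.85051785 -0.25759102  0.055     ]
```

View pics/c3.png

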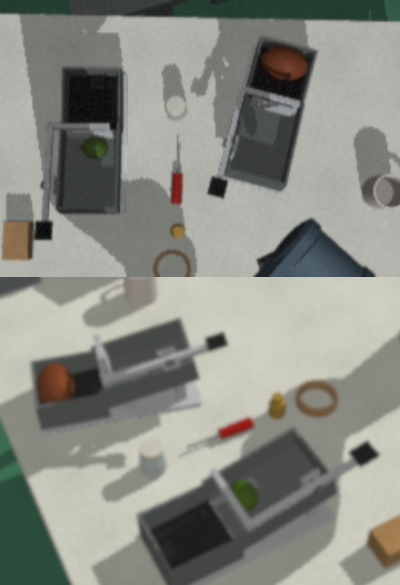

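The mango is in its tray at about x = 0.167 in the chute's frame. Its lever and gate are back at their starting pixels, the lime hasn't moved, and the arm is clear of everything.

```bash
python3 -c "
from bench import *
print(hand_in())"
```

```text
the job is handed in; nothing more can be done
None
```

The job is handed in (no verdict was shown): in the last pictures the mango lies in its catch tray with its gate shut again, the lime is still behind its own shut gate, and the arm is clear of everything.

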